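# Load the six-place rotor for a balanced spin

## Task

Get the rotor ready for a spin: seat the three blue-capped tubes fully down in its wells, balanced, that is one in every other well, and then put the lid right down on the rotor, over its centre stud. The red-capped tubes, the weighing bottle and the loose blue cap are not part of this run: leave them where they are.

Things in the scene. Friction and masses are not known exactly. Their poses are not given: they have to be found in the camera images.
- rotor: aluminium centrifuge rotor, fixed on the bench: round, 176 mm across, flat top 98 mm above the bench, with six black upright wells, all empty at the start. Origin: centre of its underside, z up. Well axes lie 58 mm from its axis, at 0, 60, 120, 180, 240, 300 degrees from its x axis. A steel stud on the axis, 18 mm thick with tapered end, rises to 134 mm above the origin.
- well_1 (a point): centre of the floor of the rotor's well at 0 degrees (the six are alike), 18 mm above the rotor's origin and 80 mm below its top. Each well has a round bore 34 mm wide and a mouth funnelled out to 45 mm. A tube standing on the floor shows 30 mm above the rotor's top.
- rotor_lid: the rotor's loose aluminium lid, right way up on the bench: 176 mm across, 40 mm high, hollow below, about 0.22 kg. Origin: centre of the skirt's lower edge, z up. Black knob 34 mm across on its middle, 48 to 70 mm above the origin. A 24 mm wide sleeve inside slips over the rotor's stud; when on, the skirt rests on the rotor's rim, lid origin 98 mm above rotor origin. Any yaw will do.
- blue_tube_1: 50 ml skirted plastic tube with a ribbed blue screw cap, standing upright: 110 mm tall, body 28 mm in diameter, flat foot; cap 34 mm in diameter from 96 mm to 110 mm above the foot. Origin: centre of the foot, z up the tube. One of the three alike samples to be spun.
- blue_tube_2: 50 ml skirted plastic tube with a ribbed blue screw cap, standing upright: 110 mm tall, body 28 mm in diameter, flat foot; cap 34 mm in diameter from 96 mm to 110 mm above the foot. Origin: centre of the foot, z up the tube. One of the three alike samples to be spun.
- blue_tube_3: 50 ml skirted plastic tube with a ribbed blue screw cap, standing upright: 110 mm tall, body 28 mm in diameter, flat foot; cap 34 mm in diameter from 96 mm to 110 mm above the foot. Origin: centre of the foot, z up the tube. One of the three alike samples to be spun.
- red_tube_1: 50 ml skirted plastic tube with a ribbed red screw cap, standing upright: 110 mm tall, body 28 mm in diameter, flat foot; cap 34 mm in diameter from 96 mm to 110 mm above the foot. Origin: centre of the foot, z up the tube. Does not belong to this run.
- red_tube_2: 50 ml skirted plastic tube with a ribbed red screw cap, standing upright: 110 mm tall, body 28 mm in diameter, flat foot; cap 34 mm in diameter from 96 mm to 110 mm above the foot. Origin: centre of the foot, z up the tube. Does not belong to this run.
- weighing_bottle: small glass weighing bottle with pink contents and a ground lid, 36 mm in diameter, 64 mm tall. Origin: centre of its underside. Bystander.
- spare_cap: loose blue screw cap without a tube, 36 mm in diameter, 20 mm high, lying on the bench. Origin: centre of its underside. Bystander.
Not all that is in view belongs to the job. Leave any black or green look-alike of the blue_tube_3 alone.

How it is judged:
By the outcome, as a careful person would: the job done as asked, in the order asked, and still so for the second after the job is handed in, with the robot touching nothing.
It also fails if it takes over 93 s, if anything falls off the work surface, if the arm or the gripper's body presses on something with over 40 N, if the wrist force passes 120 N, or if a joint passes its speed limit or range.

## Robot

A 6-joint arm with a two-finger parallel gripper is mounted at the origin on the work surface; the furniture and walls round the work are solid. World frame = base frame: x ahead of the robot, y to its left, z up, the work surface at z = 0. Lengths are in m, angles in degrees, forces in N, time in s.
With the tool pointing down it reaches from about 0.4 to 0.825 m from the base axis. Payload 7 kg.
Tool frame: the origin (TCP) lies on the centre line of the jaws, within the pads' length; the fingertips stand 8 mm ahead of it and the grasp point (between the pads) lies 11 mm behind it; z points along the fingers, y is the line along which they close (so a half turn about z gives the same grasp; the last joint's range is limited). The gripper opens to 88 mm and grips with 3 to 60 N. Pads are 19 mm wide; open, the fingers measure 130 mm over their backs; the gripper's body (78 mm by 193 mm) begins 47 mm behind the grasp point.
Start: joints at [-51.102, 20.546, 0.682, 0, -70.136, -16.507], TCP at [0.257, -0.624, 0.235] pointing down, gripper open.
Joint ranges: [-176.03, 176.03], [-82.01, 121.73], [-58.28, 71.71], [-173.87, 95.51], [-174.79, -0.11], [-173.66, 173.66]. Speed limits (degrees/s): [136.94, 136.94, 172.46, 180, 180, 180].

## Interface

Orientations are given as [roll, pitch, yaw] about the fixed x, y, z axes, in that order (R = Rz(yaw) Ry(pitch) Rx(roll)).
In Python, from plant import r gives the robot as it stands.
- The arm moves only by the tool carry_out, never from a script. Its argument "targets" is a list of rows, each a list of 6 numbers: the shift along the tool's x, y, z scaled (see below), then the turn, a rotation vector about the tool's x, y, z scaled (see below). A call has 1 to 5 rows; each row shifts and turns the commanded pose from where the row before left it, along the tool's axes as they then stand; what a row does not reach is not made up. The controller multiplies each number of a shift by 0.5 m and each number of a turn by 60 degrees. A row lasts 1/8 s, in which the tool goes at most 62.5 mm and 10.7 degrees, less where a joint would pass 70% of its speed; a pose out of reach is approached as far as the arm can. A call with a number of a shift or a turn outside -1 to 1 is refused whole. A call with a gripper value outside its range is refused whole. "hand" is the opening, from 0 (shut) to 1 (fully open), set as the call begins (left out, the last holds). The fingers move at their own pace and stop on an object; "squeeze" is the grip in N (left out, the last holds). Time passes only in rows, so rows that do not move let the fingers close. It gives the time, the measured TCP pose, the force, the opening and the grip force at its end, in the units of the state.
- r.get_state(): the state, without advancing time (a new reading comes with each control period).
- r.capture(name): name is "scene" or "top" or "wrist"; returns the picture (420x560x3 uint8, red, green, blue); there is no depth.
- r.camera_info(name): a dict with "K" (3x3 intrinsics, pixels), "distortion" ([k1, k2, p1, p2, k3] as OpenCV has them; the pictures are not rectified), "eye" and "attitude" of the camera in the world. Camera axes: x right, y down, z forward; pixel columns grow to the right and rows downward; lengths in m; the calibration is good to about 2 mm. A picture is of the moment at which its call begins: read the wrist's pose just before it. camera_info takes no time and is no camera call; for the wrist camera it gives the pose at the moment of the call.
- r.close_job(): hands the job in; it is judged then, once.
The state is a dict: "time_s": time; "joints": joint angles; "qd": joint speeds; "joint_torque": joint torques, N m; "tcp_pos": TCP position; "eef_rot": TCP orientation; "contact_force": force on the tool from outside, world axes, zero at the start; "moment": the same for the moment, N m; "gripper_width": finger opening in m; "gripper_force": force on a finger pad.
Only numpy, scipy, OpenCV 4.12 (cv2) and the standard library are available. Lean on these libraries where they do the work, as an engineer would, in place of code of your own. Each camera call takes 0.05 s, during which the arm holds its last target. There are 200 camera calls.

## Working session

There is one attempt and no reset: what is moved stays moved. The work goes in short steps, Python scripts to look and compute and a tool call to move; the robot and the scene stay as the last step left them, time stands still between calls to the robot, and variables do not carry over. Pictures are saved under pics/ and viewed, at most 14 in all, crops included, and the job is handed in when it is done.

Besides the shell and the picture viewer there is one more tool, called after "Request:" by a JSON object that holds its "name" and its "arguments", one argument or row to a line. carry_out: Moves the arm, as the interface text tells. Its arguments: {"type":"object","properties":{"targets":{"type":"array","items":{"type":"array","items":{"type":"number","minimum":-1,"maximum":1}}},"hand":{"type":"number"},"squeeze":{"type":"number"}},"required":["targets"]}

```bash
mkdir -p pics; ls; cat > a.py <<'E'
from plant import r
import cv2,numpy as np
print(r.get_state())
for n in ("scene","top"):
    im=r.capture(n); cv2.imwrite(f"pics/{n}0.png",im[:,:,::-1]); print(n,r.camera_info(n))
print(r.camera_info("wrist"))
E
python3 a.py
```

```text
pics
{'time_s': 0.0, 'joints': array([-5.11040135e+01,  2.05924766e+01,  6.34792832e-01, -1.95796143e-02,
       -7.01368077e+01, -1.65072625e+01]), 'qd': array([ 0.07540957, -0.08038606, -0.034028  ,  0.0008924 ,  0.01558139,
        0.02440865]), 'joint_torque': array([-3.52452393e-03, -5.82719135e+01,  2.93039149e+01,  6.99730396e+00,
        6.58247009e-03, -1.91410527e-04]), 'tcp_pos': array([ 0.25689801, -0.62369191,  0.23362037]), 'eef_rot': array([ 1.79904173e+02, -9.20358746e-03, -1.57617936e+02]), 'contact_force': array([-0.21017804,  0.5049926 ,  0.25214806]), 'moment': array([ 0.03405097, -0.01415053,  0.0562155 ]), 'gripper_force': 0.0, 'gripper_width': 0.08762562221578782}
scene {'K': array([[480.08538704,   0.        , 280.96225949],
       [  0.        , 480.08538704, 211.17325953],
       [  0.        ,   0.        ,   1.        ]]), 'distortion': array([0.032022, 0.      , 0.      , 0.      , 0.      ]), 'eye': array([-0.3800489 , -0.27755881,  0.80004238]), 'attitude': array([-131.80271308,    1.08678925,  -72.2455599 ])}
top {'K': array([[418.40078686,   0.        , 285.10556876],
       [  0.        , 418.40078686, 209.36256096],
       [  0.        ,   0.        ,   1.        ]]), 'distortion': array([-0.1167919,  0.       ,  0.       ,  0.       ,  0.       ]), 'eye': array([ 0.36927071, -0.01620147,  0.9510705 ]), 'attitude': array([-176.150582  ,    0.29815935,  -89.57583941])}
{'K': array([[332.65751012,   0.        , 286.47833316],
       [  0.        , 332.65751012, 202.10533648],
       [  0.        ,   0.        ,   1.        ]]), 'distortion': array([0.01302653, 0.        , 0.        , 0.        , 0.        ]), 'eye': array([ 0.18043183, -0.65421931,  0.38379964]), 'attitude': array([ 1.62548894e+02, -1.21842760e-01,  1.12386909e+02])}
```

View pics/scene0.png

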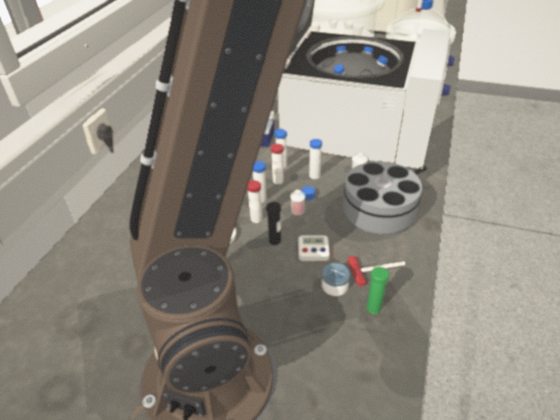

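View pics/top0.png

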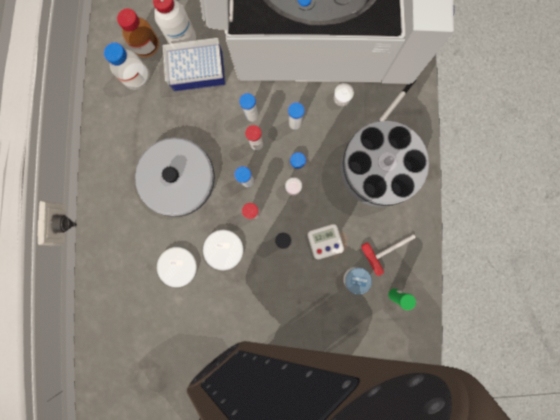

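The scene and top views show three blue-capped white tubes, with caps in the top view at (248,102), (296,111) and (243,175). The flat blue item at (298,160) is the spare cap with no tube body. Red caps are at (254,132) and (250,211), the rotor at (388,162), and the lid at (174,176) with its knob at (170,175). The black tube at (283,240) and green tube at (404,300) are look-alikes.

```bash
cat > h.py <<'E'
import cv2,numpy as np
from scipy.spatial.transform import Rotation as Ro
def ray(ci,uv):
    p=cv2.undistortPoints(np.array(uv,float).reshape(-1,1,2),ci["K"],np.array(ci["distortion"])).reshape(-1,2)
    return Ro.from_euler("xyz",ci["attitude"],degrees=True).apply(np.c_[p,np.ones(len(p))])
def plane(ci,uv,z):
    d=ray(ci,uv); return ci["eye"]+d*((z-ci["eye"][2])/d[:,2])[:,None]
def blobs(mask,amin):
    n,l,s,c=cv2.connectedComponentsWithStats(mask.astype(np.uint8))
    return [(c[i],s[i],l==i) for i in range(1,n) if s[i,4]>=amin]
def cmask(im,col):
    h,s,v=[x.astype(int) for x in cv2.split(cv2.cvtColor(im,cv2.COLOR_RGB2HSV))]
    if col=="blue": return (h>100)&(h<125)&(s>130)&(v>60)
    if col=="red": return ((h<8)|(h>172))&(s>130)&(v>60)
    if col=="dark": return v<45
E
cat > b.py <<'E'
from h import *
from plant import r
im={n:cv2.imread(f"pics/{n}0.png")[:,:,::-1].copy() for n in("scene","top")}
for n in im:
    ci=r.camera_info(n)
    for c in("blue","red"):
        for ce,st,m in blobs(cmask(im[n],c),25): print(n,c,ce.round(1),st, plane(ci,[ce],.105)[0].round(4),plane(ci,[ce],.015)[0].round(4))
ci=r.camera_info("top")
for ce,st,m in blobs(cmask(im["top"],"dark"),60):
    if ce[1]<205 and ce[1]>115: print("dark",ce.round(1),st,plane(ci,[ce],.098)[0].round(4),plane(ci,[ce],.07)[0].round(4))
t=cv2.resize(im["top"][70:230,130:450],None,fx=2.5,fy=2.5,interpolation=cv2.INTER_CUBIC)
cv2.imwrite("pics/topcrop.png",t[:,:,::-1])
E
python3 b.py
```

```text
scene blue [426.6   3.7] [423   0   9   9  68] [ 1.7308 -0.2101  0.105 ] [ 2.0041 -0.2013  0.015 ]
scene blue [340.4  47.9] [337  46   8   5  30] [1.223  0.0333 0.105 ] [1.4306 0.0735 0.015 ]
scene blue [368.   48.9] [364  47   9   5  33] [ 1.2389 -0.0598  0.105 ] [ 1.4485 -0.0315  0.015 ]
scene blue [382.2  59.1] [378  56   9   7  45] [ 1.1708 -0.1189  0.105 ] [ 1.3716 -0.0983  0.015 ]
scene blue [338.6  68.5] [335  65   8   8  54] [1.0659 0.0043 0.105 ] [1.2531 0.0408 0.015 ]
scene blue [279.8 133.4] [275 130  11   8  73] [0.65   0.0693 0.105 ] [0.7834 0.1142 0.015 ]
scene blue [315.4 143.2] [311 140  10   8  66] [ 0.6312 -0.033   0.105 ] [ 0.7621 -0.0013  0.015 ]
scene blue [258.7 166.4] [253 162  12  10  93] [0.4961 0.0737 0.105 ] [0.6096 0.1191 0.015 ]
scene blue [309. 192.] [303 187  12  12 101] [ 0.4365 -0.069   0.105 ] [ 0.5422 -0.042   0.015 ]
scene red [276.4 148.3] [271 145  11   8  73] [0.5815 0.0564 0.105 ] [0.706  0.0996 0.015 ]
scene red [253.2 185.8] [247 181  13  10 102] [0.4219 0.0605 0.105 ] [0.5258 0.1043 0.015 ]
scene red [356.3 270.9] [348 257  18  29 237] [ 0.2
[... 1102 characters left out ...]
 [0.4237 0.0604 0.105 ] [0.4295 0.0685 0.015 ]
top red [372.1 258.7] [362 243  22  33 297] [ 0.3274 -0.188   0.105 ] [ 0.323  -0.2062  0.015 ]
dark [399.1 137.3] [389 127  21  21 335] [ 0.5794 -0.2486  0.098 ] [ 0.5863 -0.2562  0.07  ]
dark [371.7 138.1] [362 128  21  21 345] [ 0.5767 -0.1907  0.098 ] [ 0.5835 -0.1964  0.07  ]
dark [414.2 161. ] [405 151  20  21 316] [ 0.5295 -0.2796  0.098 ] [ 0.5348 -0.2882  0.07  ]
dark [359.4 162.4] [349 152  22  22 360] [ 0.525  -0.1642  0.098 ] [ 0.5301 -0.169   0.07  ]
dark [374.4 186. ] [364 176  21  21 349] [ 0.4761 -0.1949  0.098 ] [ 0.4796 -0.2008  0.07  ]
dark [402.  185.5] [392 176  21  20 328] [ 0.4779 -0.2527  0.098 ] [ 0.4815 -0.2605  0.07  ]
```

View pics/topcrop.png

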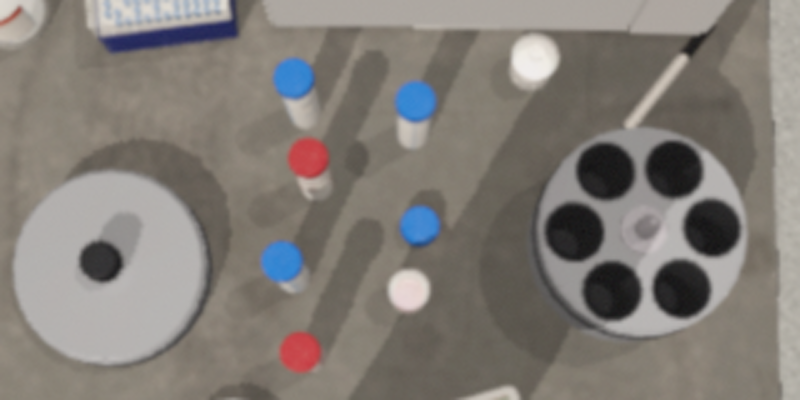

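Seen in the enlarged crop:
- **Blue candidates:** the caps at (248,102), (296,111) and (243,175) each have a white body under them, so they are the three samples. Crop (420,225), at (298,160) in the full picture, is a flat cap with no body, so it is the spare.
- **Agreement:** both cameras put the tubes at (.651,.070), (.632,-.033) and (.497,.075) to within about 2 mm.
- **Wells:** the set I'll fill is (.525,-.164), (.478,-.253) and (.579,-.249).

I'll move above the second tube first.

Request:
{"name": "carry_out", "arguments": {
  "targets": [
    [-0.095,0.067,0,0,0,0],
    [-0.095,0.067,0,0,0,0],
    [-0.095,0.067,0,0,0,0],
    [-0.095,0.067,0,0,0,0],
    [-0.095,0.067,0,0,0,0]
  ],
  "hand": 1,
  "squeeze": 25
}}

```text
time_s: 0.72
tcp_pos: [0.4135, -0.377, 0.2344]
eef_rot: [180.0, -0.0, -157.6]
contact_force: [1.1, 0.9, 1.1]
gripper_width: 0.0877
gripper_force: 0.0
```

Request:
{"name": "carry_out", "arguments": {
  "targets": [
    [-0.095,0.067,0,0,0,0],
    [-0.095,0.067,0,0,0,0],
    [-0.095,0.067,0,0,0,0],
    [-0.095,0.067,0,0,0,0],
    [-0.095,0.067,0,0,0,0]
  ]
}}

```text
time_s: 1.35
tcp_pos: [0.5693, -0.1316, 0.2345]
eef_rot: [180.0, -0.0, -157.6]
contact_force: [0.8, -0.7, 0.4]
gripper_width: 0.0878
gripper_force: 0.0
```

Request:
{"name": "carry_out", "arguments": {
  "targets": [
    [-0.095,0.067,0,0,0,0],
    [-0.095,0.067,0,0,0,0],
    [0,0,0,0,0,0.125],
    [0,0,0,0,0,0.125],
    [0,0,0,0,0,0.125]
  ]
}}

```text
time_s: 1.98
tcp_pos: [0.6308, -0.0349, 0.2339]
eef_rot: [-180.0, -0.1, 179.7]
contact_force: [-0.4, -0.9, -0.1]
gripper_width: 0.0876
gripper_force: 0.0
```

Request:
{"name": "carry_out", "arguments": {
  "targets": [
    [-0.002,0.005,0.09,0,0,0],
    [0,0,0.09,0,0,0],
    [0,0,0.07,0,0,0],
    [0,0,0.03,0,0,0],
    [0,0,0,0,0,0]
  ]
}}

```text
time_s: 2.6
tcp_pos: [0.6317, -0.0329, 0.0939]
eef_rot: [-180.0, -0.1, 179.9]
contact_force: [-0.9, 0.4, 0.5]
gripper_width: 0.0876
gripper_force: 0.0
```

Request:
{"name": "carry_out", "arguments": {
  "targets": [
    [0,0,0,0,0,0],
    [0,0,0,0,0,0],
    [0,0,0,0,0,0],
    [0,0,0,0,0,0]
  ],
  "hand": 0
}}

```text
time_s: 3.1
tcp_pos: [0.6322, -0.0327, 0.0951]
eef_rot: [180.0, 0.0, 179.9]
contact_force: [-0.0, -0.2, 0.2]
gripper_width: 0.0536
gripper_force: 0.0
```

Request:
{"name": "carry_out", "arguments": {
  "targets": [
    [0,0,0,0,0,0],
    [0,0,0,0,0,0],
    [0,0,0,0,0,0],
    [0,0,0,0,0,0]
  ]
}}

```text
time_s: 3.6
tcp_pos: [0.632, -0.0327, 0.0946]
eef_rot: [-180.0, 0.0, 179.9]
contact_force: [-0.6, -0.2, 0.5]
gripper_width: 0.0318
gripper_force: 25.0
```

Request:
{"name": "carry_out", "arguments": {
  "targets": [
    [0,0,-0.05,0,0,0],
    [0,0,-0.08,0,0,0],
    [0,0,-0.09,0,0,0],
    [0,0,-0.06,0,0,0],
    [0,0,0,0,0,0]
  ]
}}

```text
time_s: 4.22
tcp_pos: [0.6333, -0.0327, 0.2376]
eef_rot: [180.0, 0.3, 179.9]
contact_force: [0.5, -0.4, -0.7]
gripper_width: 0.0317
gripper_force: 25.0
```

```bash
cat > w.py <<'E'
import sys
from plant import r
import cv2
n,f=sys.argv[1:3]; s=r.get_state(); im=r.capture(n); cv2.imwrite(f"pics/{f}.png",im[:,:,::-1]); print(s["time_s"],s["tcp_pos"].round(4),s["eef_rot"].round(2),s["gripper_width"],s["gripper_force"],s["contact_force"].round(1))
E
python3 w.py wrist w1
```

```text
4.225 [ 0.6333 -0.0327  0.2376] [179.96   0.29 179.9 ] 0.03172322076314769 24.999995309917722 [ 0.5 -0.4 -0.7]
```

View pics/w1.png

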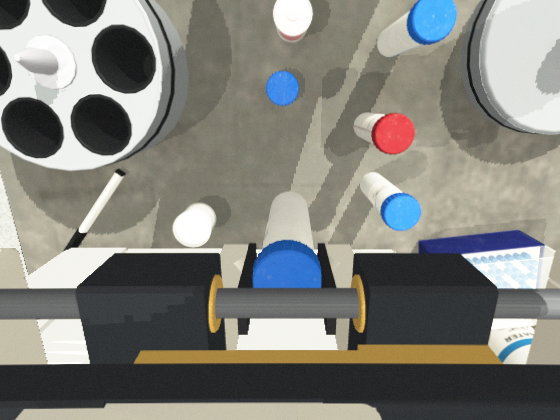

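The wrist view shows the blue-capped tube in the jaws, cap at (287,268) and foot near (290,200). I'll check its tilt by projecting the points where it should be.

```bash
cat > p.py <<'E'
from h import *
from plant import r
ci=r.camera_info("wrist");s=r.get_state()
R=Ro.from_euler("xyz",s["eef_rot"],degrees=True)
def proj(X):
    Rc=Ro.from_euler("xyz",ci["attitude"],degrees=True).inv()
    return cv2.projectPoints(Rc.apply(np.atleast_2d(X)-ci["eye"]),np.zeros(3),np.zeros(3),ci["K"],np.array(ci["distortion"]))[0].reshape(-1,2)
P=[s["tcp_pos"]+R.apply([0,dy,dz]) for dz in(-.015,.0955) for dy in(-.014,0,.014)]
print(proj(P).round(1))
E
python3 p.py
```

```text
[[254.4 285.4]
 [284.8 285.3]
 [315.1 285.3]
 [267.3 208.9]
 [285.3 208.9]
 [303.3 208.9]]
```

Request:
{"name": "carry_out", "arguments": {
  "targets": [
    [0.027,-0.066,0,0,0,0],
    [0.027,-0.066,0,0,0,0],
    [0.027,-0.066,0,0,0,0],
    [0.027,-0.066,0,0,0,0],
    [0,0,0,0,0,0]
  ]
}}

```text
time_s: 4.9
tcp_pos: [0.5761, -0.1664, 0.2332]
eef_rot: [180.0, -0.1, 179.7]
contact_force: [0.9, 0.3, 0.5]
gripper_width: 0.0314
gripper_force: 25.0
```

Request:
{"name": "carry_out", "arguments": {
  "targets": [
    [-0.003,-0.084,0,0,0,0],
    [0,-0.084,0,0,0,0],
    [0,0,0.05,0,0,0],
    [0,0,0.05,0,0,0],
    [0,0,0.03,0,0,0]
  ]
}}

```text
time_s: 5.52
tcp_pos: [0.5784, -0.2481, 0.1672]
eef_rot: [180.0, -0.2, 179.9]
contact_force: [-0.0, -0.1, -0.3]
gripper_width: 0.0314
gripper_force: 25.0
```

```bash
python3 w.py wrist w2
```

```text
5.525 [ 0.5784 -0.2481  0.1672] [ 1.7996e+02 -1.7000e-01  1.7989e+02] 0.03136891188037732 25.00006007408956 [-0.  -0.1 -0.3]
```

View pics/w2.png

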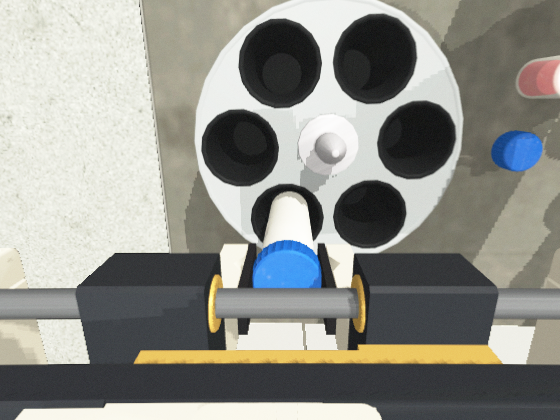

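The view shows the foot in the well mouth at about (290,200), centred sideways, with no contact force. I'll go down.

Request:
{"name": "carry_out", "arguments": {
  "targets": [
    [0,0,0.03,0,0,0],
    [0,0,0.03,0,0,0],
    [0,0,0.03,0,0,0],
    [0,0,0.01,0,0,0],
    [0,0,0.005,0,0,0]
  ]
}}

```text
time_s: 6.2
tcp_pos: [0.5792, -0.2488, 0.1168]
eef_rot: [-180.0, -0.0, 179.9]
contact_force: [1.2, -0.3, -0.5]
gripper_width: 0.0319
gripper_force: 25.0
```

Request:
{"name": "carry_out", "arguments": {
  "targets": [
    [0,0,0.005,0,0,0],
    [0,0,0.003,0,0,0],
    [0,0,0,0,0,0]
  ]
}}

```text
time_s: 6.58
tcp_pos: [0.5791, -0.2487, 0.1132]
eef_rot: [-180.0, 0.0, 179.9]
contact_force: [-0.6, 0.2, -0.1]
gripper_width: 0.0318
gripper_force: 25.0
```

Request:
{"name": "carry_out", "arguments": {
  "targets": [
    [0,0,0,0,0,0],
    [0,0,0,0,0,0],
    [0,0,0,0,0,0]
  ],
  "hand": 0.6
}}

```text
time_s: 6.95
tcp_pos: [0.5792, -0.2487, 0.1132]
eef_rot: [-180.0, 0.0, 179.9]
contact_force: [-0.2, -0.2, 0.4]
gripper_width: 0.0512
gripper_force: 0.0
```

Request:
{"name": "carry_out", "arguments": {
  "targets": [
    [0,0,-0.06,0,0,0],
    [0,0,-0.09,0,0,0],
    [0,0,-0.09,0,0,0],
    [0,0,0,0,0,0]
  ]
}}

```text
time_s: 7.45
tcp_pos: [0.5811, -0.2493, 0.2377]
eef_rot: [-179.9, 0.4, 179.9]
contact_force: [-0.1, 0.3, -1.4]
gripper_width: 0.0529
gripper_force: 0.0
```

```bash
python3 w.py wrist w3
```

```text
7.45 [ 0.5811 -0.2493  0.2377] [-179.89    0.43  179.92] 0.052902746021617514 0.0 [-0.1  0.3 -1.4]
```

View pics/w3.png

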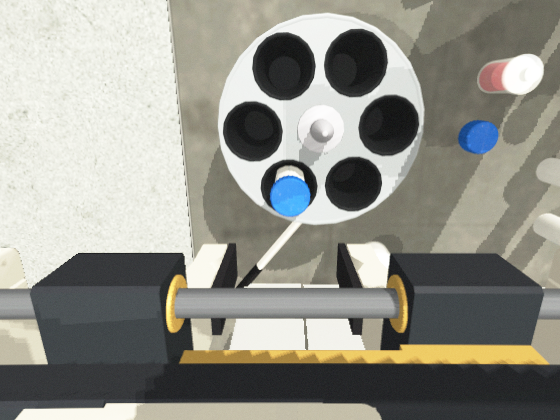

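The first tube is seated in the well nearest the gripper, cap at (290,196). Next I'll fetch the tube at (.651,.070).

Request:
{"name": "carry_out", "arguments": {
  "targets": [
    [-0.024,0.106,0,0,0,0],
    [-0.024,0.106,0,0,0,0],
    [-0.024,0.106,0,0,0,0],
    [-0.024,0.106,0,0,0,0],
    [-0.024,0.106,0,0,0,0]
  ],
  "hand": 0.75
}}

```text
time_s: 8.12
tcp_pos: [0.6391, 0.0179, 0.2316]
eef_rot: [-180.0, -0.1, 179.9]
contact_force: [0.3, -0.8, 0.1]
gripper_width: 0.0655
gripper_force: 0.0
```

Request:
{"name": "carry_out", "arguments": {
  "targets": [
    [-0.024,0.106,0,0,0,0],
    [0,0,0,0,0,0],
    [0,0,0,0,0,0]
  ]
}}

```text
time_s: 8.5
tcp_pos: [0.651, 0.0693, 0.2317]
eef_rot: [-180.0, -0.1, 179.9]
contact_force: [-1.0, -0.3, -0.5]
gripper_width: 0.0656
gripper_force: 0.0
```

Request:
{"name": "carry_out", "arguments": {
  "targets": [
    [0,0,0.09,0,0,0],
    [0,0,0.09,0,0,0],
    [0,0,0.07,0,0,0],
    [0,0,0.024,0,0,0],
    [0,0,0,0,0,0]
  ]
}}

```text
time_s: 9.12
tcp_pos: [0.6515, 0.0682, 0.0959]
eef_rot: [-180.0, -0.1, 179.8]
contact_force: [0.4, -0.0, 0.8]
gripper_width: 0.0655
gripper_force: 0.0
```

Request:
{"name": "carry_out", "arguments": {
  "targets": [
    [0,0,0,0,0,0],
    [0,0,0,0,0,0],
    [0,0,0,0,0,0],
    [0,0,0,0,0,0],
    [0,0,0,0,0,0]
  ],
  "hand": 0
}}

```text
time_s: 9.75
tcp_pos: [0.652, 0.0694, 0.0965]
eef_rot: [180.0, 0.0, 179.9]
contact_force: [0.2, 1.3, 2.7]
gripper_width: 0.0319
gripper_force: 25.0
```

Request:
{"name": "carry_out", "arguments": {
  "targets": [
    [0,0,0,0,0,0],
    [0,0,0,0,0,0]
  ]
}}

```text
time_s: 10.0
tcp_pos: [0.6521, 0.0694, 0.0965]
eef_rot: [180.0, 0.0, 179.9]
contact_force: [0.0, 0.6, 4.2]
gripper_width: 0.0318
gripper_force: 25.0
```

Request:
{"name": "carry_out", "arguments": {
  "targets": [
    [0,0,-0.05,0,0,0],
    [0,0,-0.08,0,0,0],
    [0,0,-0.09,0,0,0],
    [0,0,-0.06,0,0,0],
    [0,0,0,0,0,0]
  ]
}}

```text
time_s: 10.62
tcp_pos: [0.6527, 0.0693, 0.2387]
eef_rot: [179.9, 0.2, 179.9]
contact_force: [0.7, -0.9, -1.0]
gripper_width: 0.0317
gripper_force: 25.0
```

```bash
python3 w.py wrist w4; python3 p.py; python3 - <<'E'
import cv2
im=cv2.imread("pics/w4.png"); cv2.imwrite("pics/w4c.png",cv2.resize(im[150:330,180:400],None,fx=2.5,fy=2.5))
E
```

```text
10.625 [0.6527 0.0693 0.2387] [179.93   0.23 179.9 ] 0.03171866219514637 24.99993046214513 [ 0.7 -0.9 -1. ]
[[254.4 285.4]
 [284.8 285.4]
 [315.1 285.4]
 [267.3 209. ]
 [285.3 209. ]
 [303.3 209. ]]
```

View pics/w4c.png

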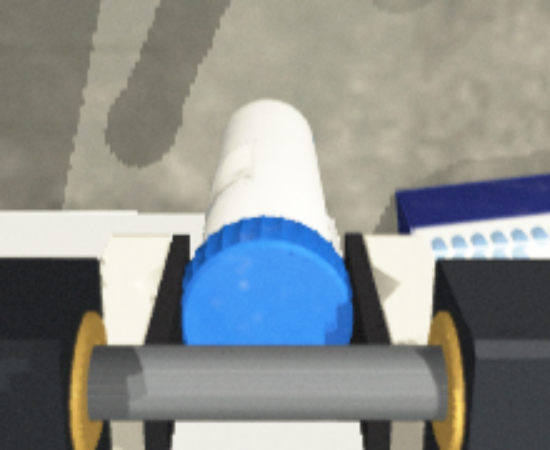

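The second tube is held upright. I'll carry it to the well at (.478,-.253).

Request:
{"name": "carry_out", "arguments": {
  "targets": [
    [0.0496,-0.0921,-0.01,0,0,0],
    [0.0496,-0.0921,-0.01,0,0,0],
    [0.0496,-0.0921,0,0,0,0],
    [0.0496,-0.0921,0,0,0,0],
    [0.0496,-0.0921,0,0,0,0]
  ]
}}

```text
time_s: 11.3
tcp_pos: [0.5254, -0.162, 0.2444]
eef_rot: [180.0, -0.2, 179.9]
contact_force: [0.9, -0.1, -0.8]
gripper_width: 0.0316
gripper_force: 25.0
```

Request:
{"name": "carry_out", "arguments": {
  "targets": [
    [0.0496,-0.0921,0,0,0,0],
    [0.0496,-0.0921,0,0,0,0],
    [0,0,0,0,0,0]
  ]
}}

```text
time_s: 11.68
tcp_pos: [0.4749, -0.255, 0.2445]
eef_rot: [180.0, -0.2, 179.7]
contact_force: [0.1, -0.8, -1.1]
gripper_width: 0.0323
gripper_force: 25.0
```

Request:
{"name": "carry_out", "arguments": {
  "targets": [
    [-0.006,0.004,0,0,0,0],
    [0,0,0.06,0,0,0],
    [0,0,0.05,0,0,0],
    [0,0,0.03,0,0,0],
    [0,0,0.03,0,0,0]
  ]
}}

```text
time_s: 12.3
tcp_pos: [0.4809, -0.2503, 0.1603]
eef_rot: [-180.0, -0.0, 180.0]
contact_force: [-0.3, -0.7, 1.2]
gripper_width: 0.0318
gripper_force: 25.0
```

Request:
{"name": "carry_out", "arguments": {
  "targets": [
    [0,0,0.03,0,0,0],
    [0,0,0.02,0,0,0],
    [0,0,0.015,0,0,0],
    [0,0,0.012,0,0,0],
    [0,0,0,0,0,0]
  ]
}}

```text
time_s: 12.92
tcp_pos: [0.4804, -0.2509, 0.1223]
eef_rot: [180.0, -0.0, 179.9]
contact_force: [-0.2, -0.0, -0.1]
gripper_width: 0.0319
gripper_force: 25.0
```

Request:
{"name": "carry_out", "arguments": {
  "targets": [
    [0,0,0.009,0,0,0],
    [0,0,0.005,0,0,0],
    [0,0,0,0,0,0]
  ]
}}

```text
time_s: 13.3
tcp_pos: [0.4804, -0.2508, 0.1154]
eef_rot: [180.0, -0.0, 179.9]
contact_force: [0.1, 0.8, -0.7]
gripper_width: 0.0315
gripper_force: 25.0
```

Request:
{"name": "carry_out", "arguments": {
  "targets": [
    [0,0,0,0,0,0],
    [0,0,0,0,0,0],
    [0,0,0,0,0,0]
  ],
  "hand": 0.6
}}

```text
time_s: 13.68
tcp_pos: [0.4806, -0.2509, 0.1157]
eef_rot: [-180.0, 0.0, 179.9]
contact_force: [1.8, -0.2, -0.7]
gripper_width: 0.0511
gripper_force: 0.0
```

Request:
{"name": "carry_out", "arguments": {
  "targets": [
    [0,0,-0.06,0,0,0],
    [0,0,-0.09,0,0,0],
    [0,0,-0.09,0,0,0],
    [0,0,0,0,0,0]
  ]
}}

```text
time_s: 14.18
tcp_pos: [0.4825, -0.2515, 0.2396]
eef_rot: [-179.9, 0.4, 179.9]
contact_force: [0.8, 0.1, -1.4]
gripper_width: 0.0527
gripper_force: 0.0
```

Request:
{"name": "carry_out", "arguments": {
  "targets": [
    [-0.0053,0.1087,0,0,0,0],
    [-0.0053,0.1087,0,0,0,0],
    [-0.0053,0.1087,0,0,0,0],
    [-0.0053,0.1087,0,0,0,0],
    [-0.0053,0.1087,0,0,0,0]
  ],
  "hand": 0.75
}}

```text
time_s: 14.8
tcp_pos: [0.4938, 0.0226, 0.2351]
eef_rot: [180.0, -0.0, 179.9]
contact_force: [0.3, 1.0, 0.0]
gripper_width: 0.0657
gripper_force: 0.0
```

Request:
{"name": "carry_out", "arguments": {
  "targets": [
    [-0.0053,0.1087,0,0,0,0],
    [0,0,0,0,0,0],
    [0,0,0,0,0,0]
  ]
}}

```text
time_s: 15.18
tcp_pos: [0.4966, 0.0753, 0.2349]
eef_rot: [-180.0, -0.1, 179.9]
contact_force: [0.6, -0.8, 0.2]
gripper_width: 0.066
gripper_force: 0.0
```

```bash
python3 w.py top t2; python3 - <<'E'
from h import *
from plant import r
ci=r.camera_info("top"); im=cv2.imread("pics/t2.png")[:,:,::-1].copy()
for c in("blue","red"):
  for ce,st,m in blobs(cmask(im,c),100): 
    if ce[1]>90: print(c,ce.round(1),plane(ci,[ce],.125)[0].round(4),plane(ci,[ce],.105)[0].round(4))
cv2.imwrite("pics/t2c.png",cv2.resize(im[80:240,110:450],None,fx=2.3,fy=2.3)[:,:,::-1])
E
```

```text
15.175 [0.4966 0.0753 0.2349] [-1.7997e+02 -6.0000e-02  1.7995e+02] 0.0659524011119548 0.0 [ 0.6 -0.8  0.2]
blue [402.  134.2] [ 0.5792 -0.2473  0.125 ] [ 0.5843 -0.2529  0.105 ]
blue [297.7 159.9] [ 0.524 -0.036  0.125] [ 0.5278 -0.0365  0.105 ]
blue [404.5 183.1] [ 0.4792 -0.2505  0.125 ] [ 0.4819 -0.2562  0.105 ]
red [249.9 210.3] [0.4226 0.0583 0.125 ] [0.4238 0.0601 0.105 ]
red [371.9 258.5] [ 0.3287 -0.1836  0.125 ] [ 0.3278 -0.1876  0.105 ]
```

View pics/t2c.png

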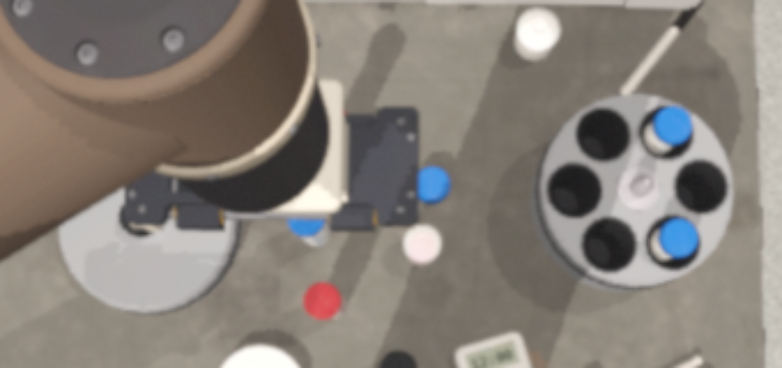

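The crop shows two blue tubes in the wells on the right, caps at (672,126) and (678,240), one empty well between them. The well at (575,190) takes the third. I'll grasp tube 3 now.

Request:
{"name": "carry_out", "arguments": {
  "targets": [
    [0,0,0.09,0,0,0],
    [0,0,0.09,0,0,0],
    [0,0,0.07,0,0,0],
    [0,0,0.03,0,0,0],
    [0,0,0,0,0,0]
  ]
}}

```text
time_s: 15.85
tcp_pos: [0.4969, 0.0743, 0.0952]
eef_rot: [-179.9, -0.1, 179.8]
contact_force: [0.1, -0.0, -0.7]
gripper_width: 0.0659
gripper_force: 0.0
```

Request:
{"name": "carry_out", "arguments": {
  "targets": [
    [0,0,0,0,0,0],
    [0,0,0,0,0,0],
    [0,0,0,0,0,0],
    [0,0,0,0,0,0],
    [0,0,0,0,0,0]
  ],
  "hand": 0
}}

```text
time_s: 16.48
tcp_pos: [0.4974, 0.0755, 0.096]
eef_rot: [180.0, 0.0, 179.9]
contact_force: [0.6, 0.7, 3.1]
gripper_width: 0.0313
gripper_force: 25.0
```

Request:
{"name": "carry_out", "arguments": {
  "targets": [
    [0,0,0,0,0,0],
    [0,0,0,0,0,0]
  ]
}}

```text
time_s: 16.73
tcp_pos: [0.4974, 0.0754, 0.0959]
eef_rot: [180.0, 0.1, 179.9]
contact_force: [0.2, 0.9, 5.3]
gripper_width: 0.0318
gripper_force: 25.0
```

Request:
{"name": "carry_out", "arguments": {
  "targets": [
    [0,0,-0.05,0,0,0],
    [0,0,-0.08,0,0,0],
    [0,0,-0.09,0,0,0],
    [0,0,-0.06,0,0,0],
    [0,0,0,0,0,0]
  ]
}}

```text
time_s: 17.35
tcp_pos: [0.4978, 0.0756, 0.2375]
eef_rot: [179.9, 0.2, 179.9]
contact_force: [-0.1, -0.4, -0.6]
gripper_width: 0.0316
gripper_force: 25.0
```

```bash
python3 w.py wrist w5; python3 - <<'E'
import cv2
im=cv2.imread("pics/w5.png"); cv2.imwrite("pics/w5c.png",cv2.resize(im[150:330,180:400],None,fx=2.5,fy=2.5))
E
```

```text
17.35 [0.4978 0.0756 0.2375] [179.9    0.19 179.89] 0.03162510535401773 24.999954337254167 [-0.1 -0.4 -0.6]
```

View pics/w5.png

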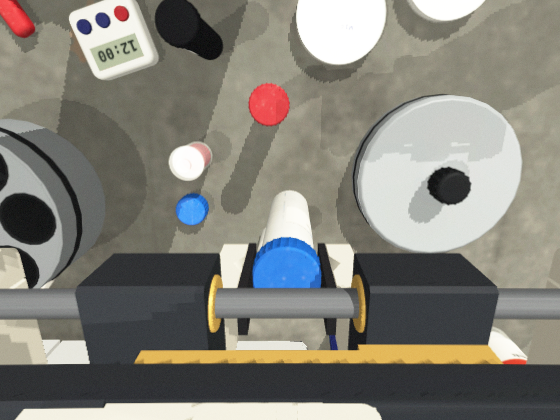

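The third tube is held, cap at (287,265). The lid is also in view at right, knob at (449,186), so I'll measure it from this picture and the top view.

```bash
cat > l.py <<'E'
from h import *
from plant import r
def knob(f,cam,box):
    ci=r.camera_info(cam); im=cv2.imread(f)[:,:,::-1].copy(); x0,y0,x1,y1=box
    m=np.zeros(im.shape[:2],bool); m[y0:y1,x0:x1]=im[y0:y1,x0:x1].max(2)<60
    for ce,st,_ in blobs(m,40): print(f,ce.round(1),st,plane(ci,[ce],.06)[0].round(4))
knob("pics/w5.png","wrist",(425,160,475,210))
knob("pics/top0.png","top",(150,160,190,190))
E
python3 l.py
```

```text
pics/w5.png [448.4 185.5] [ 428  167   42   37 1149] [0.4996 0.2399 0.06  ]
pics/top0.png [170.2 174.2] [163 167  15  15 166] [0.5041 0.2389 0.06  ]
```

Request:
{"name": "carry_out", "arguments": {
  "targets": [
    [-0.011,-0.0964,-0.01,0,0,0],
    [-0.011,-0.0964,0,0,0,0],
    [-0.011,-0.0964,0,0,0,0],
    [-0.011,-0.0964,0,0,0,0],
    [-0.011,-0.0964,0,0,0,0]
  ]
}}

```text
time_s: 18.02
tcp_pos: [0.5231, -0.1672, 0.2387]
eef_rot: [180.0, -0.2, 179.9]
contact_force: [1.3, 0.3, 0.8]
gripper_width: 0.0314
gripper_force: 25.0
```

Request:
{"name": "carry_out", "arguments": {
  "targets": [
    [0,0,0,0,0,0],
    [0,0,0.05,0,0,0],
    [0,0,0.05,0,0,0],
    [0,0,0.03,0,0,0],
    [0,0,0.02,0,0,0]
  ]
}}

```text
time_s: 18.65
tcp_pos: [0.5236, -0.1654, 0.1644]
eef_rot: [-180.0, -0.1, 179.9]
contact_force: [0.0, -0.8, 0.3]
gripper_width: 0.0319
gripper_force: 25.0
```

Request:
{"name": "carry_out", "arguments": {
  "targets": [
    [0,0,0.03,0,0,0],
    [0,0,0.03,0,0,0],
    [0,0,0.02,0,0,0],
    [0,0,0.01,0,0,0],
    [0,0,0,0,0,0]
  ]
}}

```text
time_s: 19.27
tcp_pos: [0.524, -0.1659, 0.1203]
eef_rot: [-180.0, -0.0, 179.9]
contact_force: [-0.2, 0.2, -0.5]
gripper_width: 0.0319
gripper_force: 25.0
```

Request:
{"name": "carry_out", "arguments": {
  "targets": [
    [0,0,0.005,0,0,0],
    [0,0,0.002,0,0,0],
    [0,0,0,0,0,0]
  ]
}}

```text
time_s: 19.65
tcp_pos: [0.5241, -0.1658, 0.1172]
eef_rot: [180.0, 0.0, 179.9]
contact_force: [1.1, 1.1, 0.3]
gripper_width: 0.0318
gripper_force: 25.0
```

Request:
{"name": "carry_out", "arguments": {
  "targets": [
    [0,0,0.004,0,0,0],
    [0,0,0,0,0,0]
  ]
}}

```text
time_s: 19.9
tcp_pos: [0.5239, -0.1658, 0.1149]
eef_rot: [180.0, -0.0, 179.9]
contact_force: [0.3, -0.1, 0.2]
gripper_width: 0.0317
gripper_force: 25.0
```

Request:
{"name": "carry_out", "arguments": {
  "targets": [
    [0,0,0,0,0,0],
    [0,0,0,0,0,0],
    [0,0,0,0,0,0]
  ],
  "hand": 0.47
}}

```text
time_s: 20.27
tcp_pos: [0.5241, -0.1658, 0.1151]
eef_rot: [-180.0, 0.0, 179.9]
contact_force: [0.7, 0.1, -0.3]
gripper_width: 0.041
gripper_force: 0.0
```

Request:
{"name": "carry_out", "arguments": {
  "targets": [
    [0,0,-0.05,0,0,0],
    [0,0,-0.09,0,0,0],
    [0,0,-0.09,0,0,0],
    [0,0,0,0,0,0]
  ]
}}

```text
time_s: 20.78
tcp_pos: [0.5262, -0.1661, 0.2342]
eef_rot: [-180.0, 0.4, 179.9]
contact_force: [-0.9, -0.2, -1.0]
gripper_width: 0.0413
gripper_force: 0.0
```

```bash
python3 w.py wrist w6; python3 - <<'E'
from h import *
from plant import r
ci=r.camera_info("wrist"); im=cv2.imread("pics/w6.png")[:,:,::-1].copy()
for ce,st,m in blobs(cmask(im,"blue"),150): print(ce.round(1),st)
E
```

```text
20.775 [ 0.5262 -0.1661  0.2342] [-179.96    0.42  179.92] 0.04131926339181672 0.0 [-0.9 -0.2 -1. ]
[178.6 141.1] [ 156  119   46   46 1620]
[398.3 185.3] [381 170  35  32 856]
[289.  195.9] [ 269  176   41   41 1350]
[194.2 247.2] [175 238  37  24 498]
[521.6 336.3] [508 319  29  44 733]
```

View pics/w6.png

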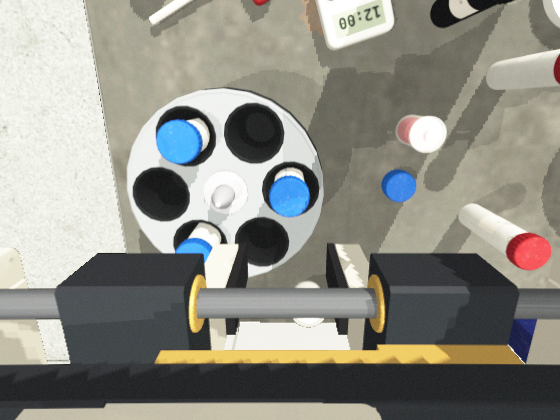

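All three blue tubes are seated in alternate wells, caps at (179,141), (289,196) and (194,247). The red tubes, bottle and spare cap look undisturbed. Next is the lid.

Request:
{"name": "carry_out", "arguments": {
  "targets": [
    [0.0064,0.1159,0,0,0,0],
    [0.0064,0.1159,0,0,0,0],
    [0.0064,0.1159,0,0,0,0],
    [0.0064,0.1159,0,0,0,0],
    [0.0064,0.1159,0,0,0,0]
  ],
  "hand": 0.75
}}

```text
time_s: 21.45
tcp_pos: [0.5076, 0.1256, 0.229]
eef_rot: [-180.0, -0.1, 179.9]
contact_force: [1.0, 0.5, 0.1]
gripper_width: 0.0656
gripper_force: 0.0
```

Request:
{"name": "carry_out", "arguments": {
  "targets": [
    [0.0064,0.1159,0,0,0,0],
    [0.0064,0.1159,0,0,0,0],
    [0,0,0,0,0,0],
    [0,0,0,0,0,0]
  ]
}}

```text
time_s: 21.95
tcp_pos: [0.5017, 0.2396, 0.2288]
eef_rot: [-179.9, -0.1, 179.9]
contact_force: [-0.3, 0.3, 0.1]
gripper_width: 0.0654
gripper_force: 0.0
```

```bash
python3 w.py wrist w7; python3 p.py
```

```text
21.95 [0.5017 0.2396 0.2288] [-1.7991e+02 -1.0000e-01  1.7994e+02] 0.06538433459493297 0.0 [-0.3  0.3  0.1]
[[254.4 285.4]
 [284.7 285.4]
 [315.1 285.4]
 [267.3 209. ]
 [285.3 209. ]
 [303.3 208.9]]
```

View pics/w7.png

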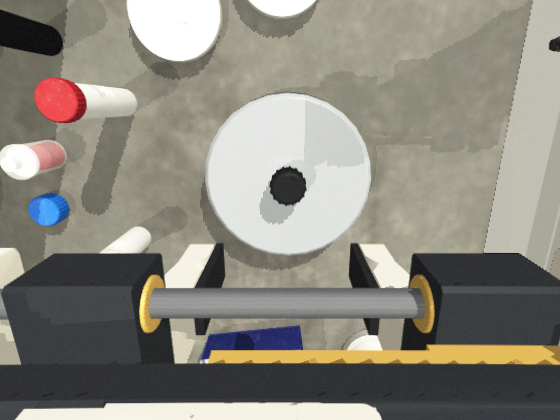

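The lid is below the gripper, rim centred near (288,174) and knob at (288,185). I'll measure both.

```bash
python3 - <<'E'
from h import *
from plant import r
ci=r.camera_info("wrist"); im=cv2.imread("pics/w7.png")[:,:,::-1].copy(); v=im.max(2).astype(int)
m=np.zeros(v.shape,bool); m[160:212,262:315]=v[160:212,262:315]<60
for ce,st,_ in blobs(m,200): print("knob",ce,st,plane(ci,[ce],.064)[0].round(4), plane(ci,[(ce[0],st[1]+.5)],.07)[0].round(4),plane(ci,[(ce[0],st[1]+st[3]-.5)],.07)[0].round(4))
g=(v>165)|m; g[:,:195]=0;g[:,380:]=0;g[265:]=0;g[:85]=0
g=cv2.morphologyEx(g.astype(np.uint8),cv2.MORPH_CLOSE,np.ones((9,9)))
b=max(blobs(g,2000),key=lambda b:b[1][4]); c=max(cv2.findContours(b[2].astype(np.uint8),cv2.RETR_EXTERNAL,cv2.CHAIN_APPROX_NONE)[0],key=len)
h=cv2.convexHull(c)[:,0]; P=plane(ci,h,.04)[:,:2]
A=np.c_[2*P,np.ones(len(P))]; s=np.linalg.lstsq(A,(P**2).sum(1),rcond=None)[0]
print("lid",b[1],s[:2],np.sqrt(s[2]+s[0]**2+s[1]**2))
# rotor stud/rim from w6 is not tied to a pose now
print(r.get_state()["tcp_pos"])
E
```

```text
knob [287.43448276 185.86305419] [ 270  167   36   38 1015] [0.5014 0.2408 0.064 ] [0.482  0.2408 0.07  ] [0.5186 0.2407 0.07  ]
lid [  195    85   185   180 23257] [0.50826406 0.24873377] 0.09445614619539598
[0.50198157 0.23904657 0.22914741]
```

Request:
{"name": "carry_out", "arguments": {
  "targets": [
    [0,0.003,0.1,0,0,0],
    [0,0,0.1,0,0,0],
    [0,0,0.09,0,0,0],
    [0,0,0.045,0,0,0],
    [0,0,0,0,0,0]
  ],
  "squeeze": 35
}}

```text
time_s: 22.62
tcp_pos: [0.5016, 0.239, 0.0609]
eef_rot: [-179.8, -0.2, 179.8]
contact_force: [0.4, -0.0, 0.2]
gripper_width: 0.0657
gripper_force: 0.0
```

Request:
{"name": "carry_out", "arguments": {
  "targets": [
    [0,0,0.014,0,0,0],
    [0,0,0,0,0,0]
  ]
}}

```text
time_s: 22.88
tcp_pos: [0.5028, 0.2413, 0.0562]
eef_rot: [180.0, 0.0, 179.9]
contact_force: [-0.2, 0.1, 0.6]
gripper_width: 0.0657
gripper_force: 0.0
```

Request:
{"name": "carry_out", "arguments": {
  "targets": [
    [0,0,0.003,0,0,0],
    [0,0,0,0,0,0],
    [0,0,0,0,0,0],
    [0,0,0,0,0,0],
    [0,0,0,0,0,0]
  ],
  "hand": 0
}}

```text
time_s: 23.5
tcp_pos: [0.5024, 0.2414, 0.0542]
eef_rot: [180.0, 0.0, 179.9]
contact_force: [-0.6, -0.2, 2.8]
gripper_width: 0.0331
gripper_force: 35.0
```

Request:
{"name": "carry_out", "arguments": {
  "targets": [
    [0,0,0,0,0,0],
    [0,0,0,0,0,0],
    [0,0,0,0,0,0]
  ]
}}

```text
time_s: 23.88
tcp_pos: [0.5025, 0.2414, 0.0542]
eef_rot: [180.0, 0.0, 179.9]
contact_force: [-0.8, -0.2, 4.7]
gripper_width: 0.0334
gripper_force: 35.0
```

Request:
{"name": "carry_out", "arguments": {
  "targets": [
    [0,0,-0.04,0,0,0],
    [0,0,-0.08,0,0,0],
    [0,0,-0.1,0,0,0],
    [0,0,-0.08,0,0,0],
    [0,0,-0.03,0,0,0]
  ]
}}

```text
time_s: 24.5
tcp_pos: [0.503, 0.2419, 0.2212]
eef_rot: [179.9, 0.1, 179.9]
contact_force: [0.1, -0.1, -1.8]
gripper_width: 0.0329
gripper_force: 35.0
```

```bash
python3 w.py wrist w8; python3 p.py
```

```text
24.5 [0.503  0.2419 0.2212] [1.7986e+02 1.4000e-01 1.7989e+02] 0.03287368577057714 34.999602294992656 [ 0.1 -0.1 -1.8]
[[254.4 285.5]
 [284.8 285.4]
 [315.1 285.4]
 [267.4 209. ]
 [285.3 209. ]
 [303.3 209. ]]
```

View pics/w8.png

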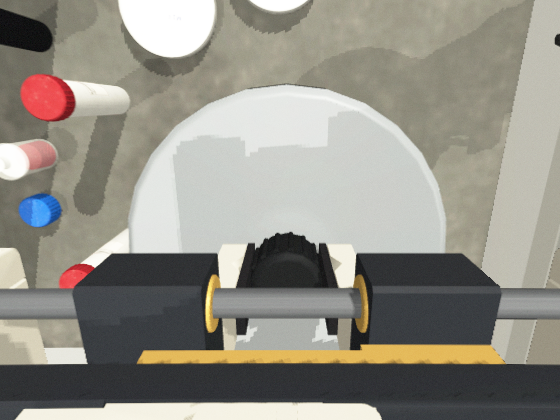

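The lid is held level by its knob, rim from 131 to 444 and centred near 288. I'll measure its offset from the tool, and recheck the rotor centre from the earlier wrist view.

```bash
cat > c.py <<'E'
from h import *
from plant import r
from scipy.optimize import least_squares
def fit(P,rad):
    f=lambda s:np.hypot(P[:,0]-s[0],P[:,1]-s[1])-rad
    s=least_squares(f,P.mean(0),loss="soft_l1",f_scale=.001); return s.x.round(4),np.median(abs(f(s.x))).round(4)
ci=r.camera_info("wrist"); s=r.get_state(); Rt=Ro.from_euler("xyz",s["eef_rot"],degrees=True); Rc=Ro.from_euler("xyz",ci["attitude"],degrees=True)
def camat(tcp,rot):
    R=Ro.from_euler("xyz",rot,degrees=True)*Rt.inv(); return dict(ci,eye=tcp+R.apply(ci["eye"]-s["tcp_pos"]),attitude=(R*Rc).as_euler("xyz",degrees=True))
def rim(im,seed_box,rows,thr):
    v=im.max(2).astype(int); x0,y0,x1,y1=seed_box
    m=np.zeros(v.shape,np.uint8); m[y0:y1,x0:x1]=v[y0:y1,x0:x1]>thr
    b=max(blobs(m,500),key=lambda b:b[1][4]); c=max(cv2.findContours(b[2].astype(np.uint8),0,1)[0],key=len)
    h=cv2.convexHull(c)[:,0]; return h[(h[:,1]>rows[0])&(h[:,1]<rows[1])&(h[:,0]>x0+2)&(h[:,0]<x1-3)],b[1]
im=cv2.imread("pics/w8.png")[:,:,::-1].copy()
h,b=rim(im,(128,60,450,245),(70,225),175); print(b,"lid-tcp",[ (q:=fit(plane(ci,h,s["tcp_pos"][2]-.0542+z)[:,:2],.088))[0]-s["tcp_pos"][:2] for z in(.038,.04)],q[1])
im=cv2.imread("pics/w6.png")[:,:,::-1].copy(); cw=camat(np.array([.5262,-.1661,.2342]),[-179.96,.42,179.92])
h,b=rim(im,(110,70,335,240),(75,238),150); print(b,"rotor",fit(plane(cw,h,.098)[:,:2],.088),len(h))
im=cv2.imread("pics/w3.png")[:,:,::-1].copy(); cw=camat(np.array([.5811,-.2493,.2377]),[-179.89,.43,179.92])
h,b=rim(im,(200,5,440,240),(8,215),150); print(b,"rotor",fit(plane(cw,h,.098)[:,:2],.088),len(h))
E
python3 c.py
```

```text
[  128    85   320   160 40322] lid-tcp [array([-0.00013545,  0.00101249]), array([6.45465889e-05, 9.12486932e-04])] 0.0004
[  110    70   214   170 23116] rotor (array([ 0.5246, -0.2205]), np.float64(0.0001)) 11
[  200     5   230   235 26683] rotor (array([ 0.5241, -0.2205]), np.float64(0.0002)) 13
```

Request:
{"name": "carry_out", "arguments": {
  "targets": [
    [-0.0058,-0.1,0,0,0,0],
    [-0.0058,-0.116,0,0,0,0],
    [-0.0058,-0.116,0,0,0,0],
    [-0.0058,-0.116,0,0,0,0],
    [-0.0058,-0.116,0,0,0,0]
  ]
}}

```text
time_s: 25.18
tcp_pos: [0.5154, -0.0424, 0.2172]
eef_rot: [-180.0, -0.1, 179.9]
contact_force: [1.3, 0.3, -1.9]
gripper_width: 0.0329
gripper_force: 35.0
```

Request:
{"name": "carry_out", "arguments": {
  "targets": [
    [-0.0058,-0.116,0,0,0,0],
    [-0.0058,-0.116,0,0,0,0],
    [-0.0058,-0.1,0,0,0,0],
    [0,-0.032,0,0,0,0],
    [0,0,0,0,0,0]
  ]
}}

```text
time_s: 25.8
tcp_pos: [0.5238, -0.2234, 0.2171]
eef_rot: [180.0, -0.2, 179.8]
contact_force: [-0.5, 1.2, -3.1]
gripper_width: 0.0331
gripper_force: 35.0
```

Request:
{"name": "carry_out", "arguments": {
  "targets": [
    [0,0,0,0,0,0]
  ]
}}

```text
time_s: 25.92
tcp_pos: [0.5244, -0.2218, 0.2182]
eef_rot: [180.0, -0.1, 179.9]
contact_force: [-0.3, 0.3, -1.5]
gripper_width: 0.033
gripper_force: 35.0
```

Request:
{"name": "carry_out", "arguments": {
  "targets": [
    [-0.003,0,0.02,0,0,0],
    [0,0,0.02,0,0,0],
    [0,0,0.01,0,0,0],
    [0,0,0,0,0,0]
  ]
}}

```text
time_s: 26.42
tcp_pos: [0.526, -0.2224, 0.1935]
eef_rot: [180.0, -0.1, 179.9]
contact_force: [-0.5, -0.2, -1.8]
gripper_width: 0.033
gripper_force: 35.0
```

Request:
{"name": "carry_out", "arguments": {
  "targets": [
    [0,0,0.01,0,0,0],
    [0,0,0.01,0,0,0],
    [0,0,0,0,0,0]
  ]
}}

```text
time_s: 26.8
tcp_pos: [0.5259, -0.2227, 0.1835]
eef_rot: [180.0, -0.0, 179.9]
contact_force: [0.7, 0.6, -2.3]
gripper_width: 0.0329
gripper_force: 35.0
```

Request:
{"name": "carry_out", "arguments": {
  "targets": [
    [0,0,0.008,0,0,0],
    [0,0,0.008,0,0,0],
    [0,0,0,0,0,0]
  ]
}}

```text
time_s: 27.18
tcp_pos: [0.526, -0.2227, 0.1756]
eef_rot: [180.0, -0.0, 179.9]
contact_force: [-0.4, 0.2, -1.8]
gripper_width: 0.0329
gripper_force: 35.0
```

Request:
{"name": "carry_out", "arguments": {
  "targets": [
    [0,0,0.008,0,0,0],
    [0,0,0.006,0,0,0],
    [0,0,0,0,0,0]
  ]
}}

```text
time_s: 27.55
tcp_pos: [0.5261, -0.2226, 0.1687]
eef_rot: [180.0, -0.0, 179.9]
contact_force: [0.6, -0.1, -1.8]
gripper_width: 0.0329
gripper_force: 35.0
```

Still carrying only the lid's weight, with no contact yet.

Request:
{"name": "carry_out", "arguments": {
  "targets": [
    [0,0,0.008,0,0,0],
    [0,0,0.006,0,0,0],
    [0,0,0,0,0,0]
  ]
}}

```text
time_s: 27.92
tcp_pos: [0.526, -0.2226, 0.1617]
eef_rot: [180.0, -0.0, 179.9]
contact_force: [-0.4, 0.0, -1.9]
gripper_width: 0.0327
gripper_force: 35.0
```

Request:
{"name": "carry_out", "arguments": {
  "targets": [
    [0,0,0.006,0,0,0],
    [0,0,0.004,0,0,0],
    [0,0,0,0,0,0]
  ]
}}

```text
time_s: 28.3
tcp_pos: [0.5261, -0.2227, 0.1569]
eef_rot: [180.0, -0.0, 179.9]
contact_force: [1.9, 0.2, -1.8]
gripper_width: 0.033
gripper_force: 35.0
```

Request:
{"name": "carry_out", "arguments": {
  "targets": [
    [0,0,0.004,0,0,0],
    [0,0,0.002,0,0,0],
    [0,0,0,0,0,0]
  ]
}}

```text
time_s: 28.68
tcp_pos: [0.5262, -0.2227, 0.154]
eef_rot: [180.0, -0.0, 179.9]
contact_force: [-0.5, -0.2, -1.1]
gripper_width: 0.0329
gripper_force: 35.0
```

Request:
{"name": "carry_out", "arguments": {
  "targets": [
    [0,0,0.002,0,0,0],
    [0,0,0.002,0,0,0],
    [0,0,0,0,0,0]
  ]
}}

```text
time_s: 29.05
tcp_pos: [0.5263, -0.2227, 0.1522]
eef_rot: [-180.0, 0.0, 179.9]
contact_force: [0.5, 1.7, 0.4]
gripper_width: 0.0333
gripper_force: 35.0
```

Request:
{"name": "carry_out", "arguments": {
  "targets": [
    [0,0,0,0,0,0],
    [0,0,0,0,0,0],
    [0,0,0,0,0,0],
    [0,0,0,0,0,0]
  ],
  "hand": 0.75
}}

```text
time_s: 29.55
tcp_pos: [0.5263, -0.2227, 0.1521]
eef_rot: [-180.0, 0.0, 179.9]
contact_force: [-0.0, -0.1, 0.3]
gripper_width: 0.0642
gripper_force: 0.0
```

Request:
{"name": "carry_out", "arguments": {
  "targets": [
    [0,0,-0.04,0,0,0],
    [0,0,-0.1,0,0,0],
    [0,0,-0.1,0,0,0],
    [0,0,0,0,0,0]
  ]
}}

```text
time_s: 30.05
tcp_pos: [0.5283, -0.2233, 0.2768]
eef_rot: [-179.9, 0.5, 179.9]
contact_force: [0.2, 0.6, 0.2]
gripper_width: 0.066
gripper_force: 0.0
```

Request:
{"name": "carry_out", "arguments": {
  "targets": [
    [-0.01,0.1,0,0,0,0],
    [-0.01,0.1,0,0,0,0],
    [-0.01,0.1,0,0,0,0],
    [0,0,0,0,0,0]
  ]
}}

```text
time_s: 30.55
tcp_pos: [0.5416, -0.07, 0.2715]
eef_rot: [180.0, -0.0, -179.9]
contact_force: [-0.7, -0.3, 0.0]
gripper_width: 0.0657
gripper_force: 0.0
```

```bash
python3 w.py scene s9; python3 w.py top t9; python3 - <<'E'
import cv2,numpy as np
a=cv2.imread("pics/s9.png")[100:260,250:450]; b=cv2.imread("pics/t9.png")[80:240,240:440]
cv2.imwrite("pics/fin.png",np.hstack([cv2.resize(x,(400,320),interpolation=2) for x in(a,b)]))
E
```

```text
30.55 [ 0.5416 -0.07    0.2715] [ 1.7998e+02 -3.0000e-02 -1.7990e+02] 0.06573638755936968 0.0 [-0.7 -0.3  0. ]
30.6 [ 0.5414 -0.0713  0.2715] [ 1.8000e+02 -4.0000e-02 -1.7995e+02] 0.06527066149322451 0.0 [-1.  -0.1  0.3]
```

View pics/fin.png

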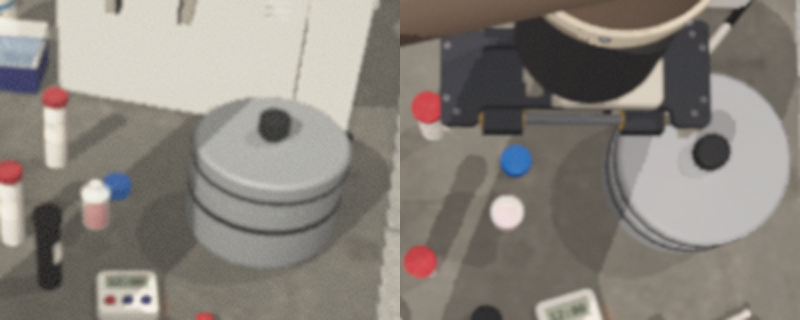

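The lid sits level and flush on the rotor, knob at (272,125), left half. It came down to exactly the expected height, 98 mm above the bench. The bystanders haven't moved, and the robot is touching nothing, so I'm handing in.

```bash
python3 -c "
from plant import r
print(r.close_job())"
```

```text
the job is handed in; nothing more can be done
None
```

I seated the three blue-capped tubes in alternate wells and put the lid fully down over the stud; the job is handed in, with about 31 s used, the other items left where they were, and no verdict returned.

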